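# Close the dust-filter box: turn the wing, fit the cover panel and hold it down

## Robot

A 6-joint arm with a two-finger parallel gripper is mounted at the origin on a cart in front of the work surface, level with it; the furniture and walls round the work are solid. World frame = base frame: x ahead of the robot, y to its left, z up, the work surface at z = 0. Lengths are in m, angles in rad, forces in N, time in s.
With the tool pointing down it reaches from about 0.35 to 0.725 m from the base axis. Payload 4.3 kg.
Tool frame: the origin (TCP) lies between the finger pads; the fingertips stand 19 mm ahead of it and the grasp point (between the pads) is the TCP (ctrl.tips_ahead is the x of the fingertips in the tool frame, in m); x points along the fingers, y is the direction in which the jaws open and shut, and the axes are right-handed (so a half turn about x gives the same grasp; the last joint's range is limited). The gripper opens to 85 mm and grips with 20 to 120 N. Pads are 22 mm wide; open, the fingers measure 114 mm over their backs; the gripper's body (76 mm by 85 mm) begins 54 mm behind the grasp point. The pads swing forward as they close: fully open they stand 13 mm farther back than shut.
Start: joints at [-1.334, 0.377, 0.081, 1.274, 0, 1.46], TCP at [0.195, -0.541, 0.25] pointing down, gripper open.
Joint ranges: [-2.72, 2.72], [-0.84, 1.66], [-1.02, 1.22], [-1.77, 2.12], [-1.37, 1.28], [-3.14, 3.14]. Speed limits (rad/s): [2.57, 2.57, 3.14, 3.14, 3.14, 3.14].

## Interface

Orientations are given as a 3x3 rotation matrix whose columns are the frame's x, y, z axes.
In Python, from workcell import ctrl gives the robot as it stands. The module is installed in compiled form; this text tells all that it offers.
- The arm moves only by the tool step_arm, never from a script. Its argument "plan" is a list of rows, each a list of 3 entries, a list of its own where there are three numbers: the shift along the world's x, y, z in m, then the turn, a rotation vector about the world's x, y, z in degrees, then the opening, from 0 (shut) to 1 (fully open). A call has 1 to 20 rows; each row shifts and turns the commanded pose from where the row before left it; what a row does not reach is not made up. A row lasts 1/8 s, in which the tool goes at most 62.5 mm and 10.7 degrees, less where a joint would pass 70% of its speed; a pose out of reach is approached as far as the arm can. A call is refused whole if a number of a shift passes 0.0625 or a number of a turn 10.7, either way. A call with a gripper value outside its range is refused whole. The fingers move at their own pace and stop on an object; "grip_force" is the grip in N (left out, the last holds). Time passes only in rows, so rows that do not move let the fingers close. It gives the time, the measured TCP pose, the force and the opening at its end, in the units of the state.
- ctrl.read_state(): the state, without advancing time (a new reading comes with each control period).
- ctrl.capture(name): name is "scene" or "top"; returns the picture (420x560x3 uint8, red, green, blue); there is no depth.
- ctrl.get_calibration(name): a dict with "mtx" (3x3 intrinsics, pixels), "R" (3x3) and "t" (3): a world point X has camera coordinates R X + t. Camera axes: x right, y down, z forward; pixel columns grow to the right and rows downward; lengths in m; the calibration is good to about 2 mm. A picture is of the moment at which its call begins. get_calibration takes no time and is no camera call.
- ctrl.finish_job(): hands the job in, once; it reports no verdict.
The state is a dict: "clock": time; "q": joint angles; "dq": joint speeds; "joint_torque": joint torques, N m; "tool_pos": TCP position; "tcp_rot": TCP orientation; "wrist_force": force on the tool from outside, world axes, zero at the start; "torque": the same for the moment, N m; "opening": finger opening in m.
Only numpy, scipy, OpenCV 4.12 (cv2) and the standard library are available. Lean on these libraries where they do the work, as an engineer would, in place of code of your own. Each camera call takes 0.05 s, during which the arm holds its last target.

## Task

Turn the upright quarter-turn wing on the dust-filter box until it stands straight across the box, in line with the two ticks on the rim, so that it will pass the slot of the loose cover panel. Then take the panel by its handle, lower it over the wing onto the sprung rubber seal and press it down until it sits flat against the box's frame. Finish while still holding it pressed down: do not let go, and leave the plaster cast and the crucible where they stand.

Things in the scene. Friction and masses are not known exactly. Their poses are not given: they have to be found in the camera images.
- filter_box: Fixed grey open-topped box with paper filter pleats inside, 134 (its x) x 204 (its y) x 45 mm high, black suction stub on its +x side. Origin: centre of its underside, z up. Its flat rim (12 mm wide, top 45 mm above the origin) is the frame to press the panel against. Two ticks on the rim mark the line y = +58 mm, along the box's x, in which the wing must stand.
- wing (a joint): Turn of the steel wing about a vertical axis at x = 0, y = +58 mm in the box frame, rad, positive counter-clockwise from above. 0: wing along the box's x, in line with the ticks (the panel's slot passes it within about 0.12 rad); starts at 0.8 to 1.5. Stops at -0.5 and 1.6; stays where it is left; light friction (0.06 N m).
- wing_grip (a point): Point on the wing's axis, 78 mm above the box's underside, at the height to grip. The wing is an upright steel blade 38 mm long (the point's x axis), 9 mm thick (y), from 54 to 90 mm above the box's underside, on a thin stem. z up.
- seal (a joint): How far the black rubber seal inside the rim is pressed down, m: 0 = free, its top 6 mm above the rim (51 mm above the box's underside), 0.006 = level with the rim. It stays level. It is sprung and carries the panel's weight unmoved; about 9 N more on the panel press it fully down.
- panel_handle (a point): Centre of the bar handle of the loose cover panel, 40 mm above the panel's underside. The bar runs along y over the panel's middle: 74 mm long, 10 mm wide, 12 mm high (34 to 46 mm above the underside), on two posts at y = -32 and +32 mm. z up. With the panel on the box, this point is 91 mm above the box's underside on the free seal, 85 mm when seated on the frame.
- panel: Loose flat grey metal cover panel with a dark bar handle, about 0.25 kg, 120 (x) x 190 (y) x 6 mm; origin at the centre of its underside, z up. A slot 47 mm (along x) by 16 mm (along y) goes through it at x = 0, y = +58 mm, to pass over the wing. On the box its x and y axes point as the box's do and its middle lies over the box's middle.
- cast_full: Loose plaster dental cast standing between box and panel, 53 x 71 x 27 mm, origin at the centre of its underside. To be left alone.
- crucible: Loose ceramic crucible standing behind the cast, 51 mm wide, 40 mm high, origin at the centre of its underside. To be left alone.

How it is judged:
By the outcome, as a careful person would: the job done as asked, in the order asked, and still so for the second after the job is handed in, while the arm keeps its last pose, push and grip.
It also fails if it takes over 64 s, if anything falls off the work surface, if the arm or the gripper's body presses on something with over 40 N, if the wrist force passes 120 N, or if a joint passes its speed limit or range.

## Working session

There is one attempt and no reset: what is moved stays moved. The work goes in short steps, Python scripts to look and compute and a tool call to move; the robot and the scene stay as the last step left them, time stands still between calls to the robot, and variables do not carry over. Pictures are saved under pics/ and viewed, and the job is handed in when it is done.

Besides the shell and the picture viewer there is one more tool, called after "Request:" in YAML: its name, and indented under it one key for each argument. step_arm: Moves the arm, as the interface text tells. Its arguments: {"type":"object","properties":{"plan":{"type":"array","items":{"type":"array"}},"grip_force":{"type":"number"}},"required":["plan"]}

```bash
mkdir -p pics; python3 - <<'E'
from workcell import ctrl
import cv2,numpy as np
np.set_printoptions(precision=4,suppress=True)
for n in("scene","top"):
    im=ctrl.capture(n); cv2.imwrite(f"pics/{n}0.png",im[:,:,::-1])
    print(n,ctrl.get_calibration(n))
s=ctrl.read_state()
for k in s: print(k,s[k])
print(ctrl.tips_ahead)
E
```

```text
scene {'mtx': array([[404.0982,   0.    , 282.869 ],
       [  0.    , 404.0982, 205.6644],
       [  0.    ,   0.    ,   1.    ]]), 'R': array([[-0.7924, -0.6095,  0.0235],
       [-0.3981,  0.4876, -0.7771],
       [ 0.4622, -0.6251, -0.629 ]]), 't': array([0.4289, 0.2845, 0.6618])}
top {'mtx': array([[430.978 ,   0.    , 280.5387],
       [  0.    , 430.978 , 214.0535],
       [  0.    ,   0.    ,   1.    ]]), 'R': array([[ 0.0092, -0.9993, -0.0369],
       [-0.9831, -0.0023, -0.1829],
       [ 0.1827,  0.0379, -0.9824]]), 't': array([0.0287, 0.5335, 0.808 ])}
clock 0.1
q [-1.3343  0.378   0.0798  1.2744 -0.      1.4605]
dq [ 0.0023 -0.0017  0.0025 -0.0008 -0.001   0.0001]
joint_torque [  0.0013 -46.4693  27.0582   0.012   -0.0001  -0.    ]
tool_pos [ 0.1953 -0.5402  0.2494]
tcp_rot [[-0.0005  0.3399 -0.9405]
 [ 0.0018 -0.9405 -0.3399]
 [-1.     -0.0018 -0.0002]]
wrist_force [-0.5701  0.5812 -0.473 ]
torque [-0.0029  0.0253  0.02  ]
opening 0.08521245845319
0.019
```

View pics/scene0.png

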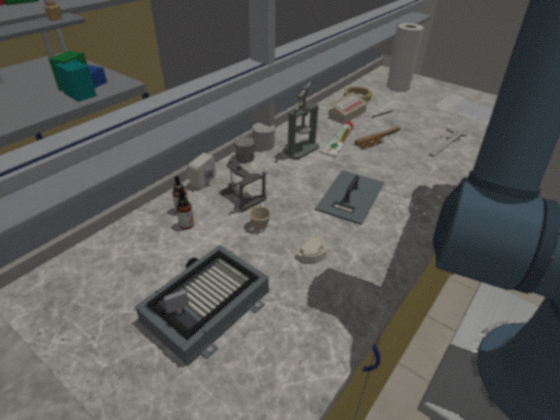

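View pics/top0.png

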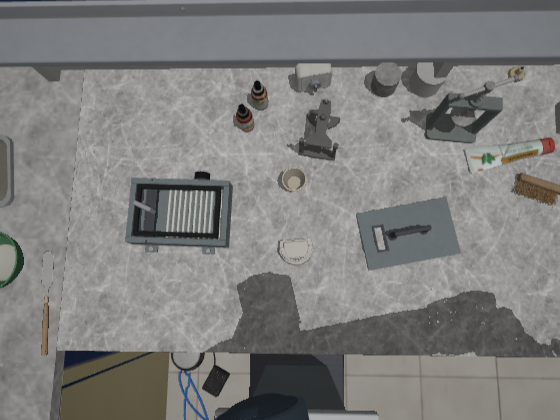

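The scene picture shows the box at about (205,300) and the panel at about (350,196). In the top picture the box is at about (180,212), the panel at (409,233), the crucible at (292,180) and the cast at (296,250). I'll enlarge the box and the panel.

```bash
python3 - <<'E'
import cv2
a=cv2.imread("pics/top0.png"); 
cv2.imwrite("pics/topbox.png",cv2.resize(a[165:260,115:245],None,fx=6,fy=6,interpolation=cv2.INTER_CUBIC))
cv2.imwrite("pics/toppan.png",cv2.resize(a[190:275,350:465],None,fx=6,fy=6,interpolation=cv2.INTER_CUBIC))
a=cv2.imread("pics/scene0.png"); 
cv2.imwrite("pics/scbox.png",cv2.resize(a[240:360,130:280],None,fx=5,fy=5,interpolation=cv2.INTER_CUBIC))
E
```

```text
(no output)
```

View pics/topbox.png

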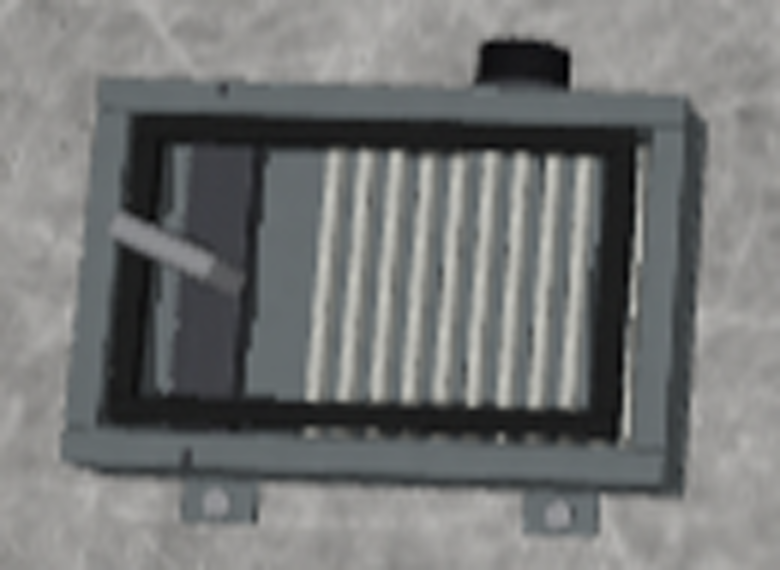

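View pics/toppan.png

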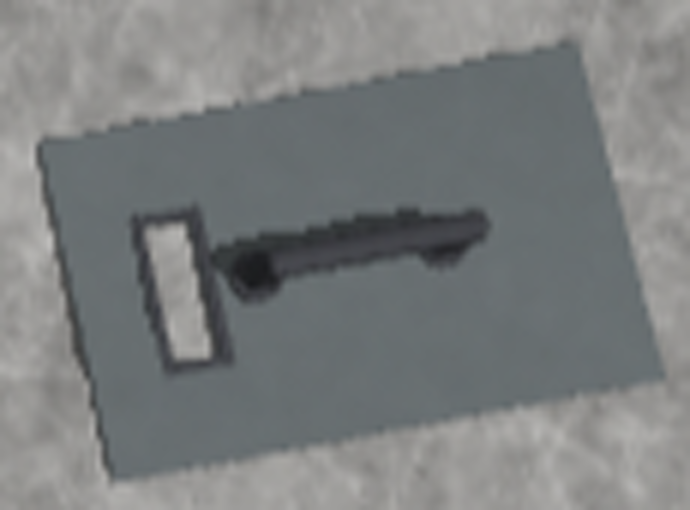

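View pics/scbox.png

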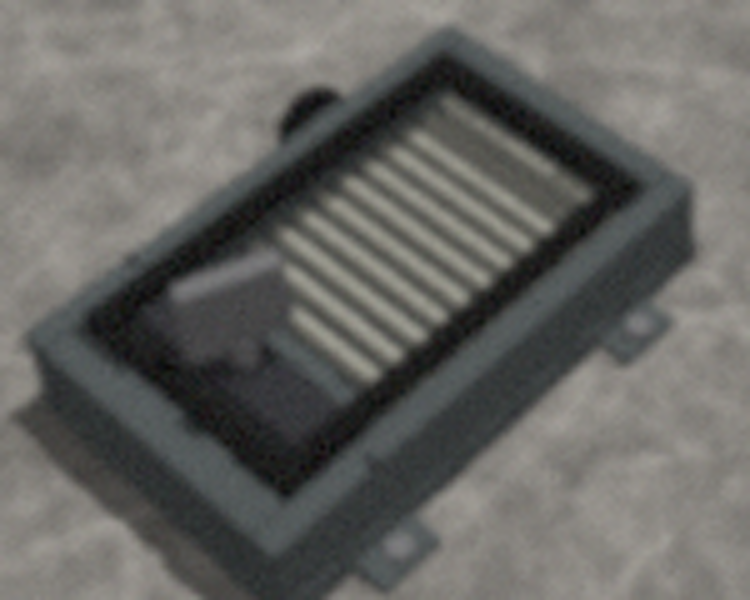

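```bash
cat > h.py <<'E'
from workcell import ctrl
import cv2,numpy as np
from scipy.optimize import least_squares
np.set_printoptions(precision=4,suppress=True)
K={n:ctrl.get_calibration(n) for n in("scene","top")}
def proj(n,P):
    k=K[n];c=np.atleast_2d(P)@k["R"].T+k["t"];p=c@k["mtx"].T
    return p[:,:2]/p[:,2:]
def uncrop(p,f,off): return (np.array(p,float)+.5)/f-.5+np.array(off)
def back(n,uv,z):
    k=K[n];d=k["R"].T@np.linalg.inv(k["mtx"])@np.array([uv[0],uv[1],1.]);c=-k["R"].T@k["t"]
    return c+d*(z-c[2])/d[2]
def place(p,P):
    c,s=np.cos(p[2]),np.sin(p[2]);P=np.atleast_2d(P).astype(float)
    return P@np.array([[c,-s,0],[s,c,0],[0,0,1]]).T+[p[0],p[1],0]
def fit(obs,x0):
    f=lambda p:np.concatenate([(proj(n,place(p,P))-uv).ravel() for n,P,uv in obs])
    r=least_squares(f,x0,loss="soft_l1");return r.x,f(r.x).reshape(-1,2)
E
cat > m.py <<'E'
from h import *
R=[[.067,.102,.045],[.067,-.102,.045],[-.067,-.102,.045],[-.067,.102,.045]]
T=[[.061,.058,.045],[-.061,.058,.045]]
o=[("top",R,uncrop([(100,80),(688,100),(664,485),(64,462)],6,(115,165))),
("scene",R,uncrop([(30,345),(450,28),(690,190),(275,550)],5,(130,240))),
("top",T,uncrop([(223,90),(187,457)],6,(115,165)))]
for oo in (o,o[:1]+o[2:],o[1:2]):
    p,r=fit(oo,[.45,.25,0]);print(p);print(r.round(1).tolist())
h=.006
Q=[[.06,.095,h],[.06,-.095,h],[-.06,-.095,h],[-.06,.095,h]]
q=uncrop([(40,142),(575,42),(664,378),(113,478)],6,(350,190))
S=[[.0235,.066,h],[.0235,.05,h],[-.0235,.05,h],[-.0235,.066,h]]
qs=uncrop([(134,216),(198,206),(232,362),(168,374)],6,(350,190))
p,r=fit([("top",Q,q),("top",S,qs)],[.4,-.25,0.2]);print("panel",p);print(r.round(1).tolist())
H=[[0,.037,.046],[0,-.037,.046]]
print("handle pred crop",((proj("top",place(p,H))-[350,190]+.5)*6-.5))
print([back("top",uncrop(c,6,(115,165)),.09) for c in [(116,228),(212,274)]])
E
python3 m.py
```

```text
[ 0.5388  0.2407 -0.0307]
[[-0.1, 0.2], [0.3, -0.3], [0.2, 1.0], [-0.9, 1.2], [-2.5, -3.2], [-0.7, -2.2], [0.8, -2.1], [-0.9, 0.9], [0.2, 2.0], [0.5, -0.2]]
[ 0.54    0.2409 -0.0317]
[[-0.1, -0.5], [0.2, -0.8], [0.0, 0.4], [-1.0, 0.5], [0.2, 1.3], [0.4, -0.8]]
[ 0.5343  0.2429 -0.027 ]
[[-2.0, -0.9], [-0.1, -0.7], [1.8, -0.5], [0.2, 3.6]]
panel [ 0.5034 -0.228   0.1884]
[[-0.4, -0.5], [0.4, -0.4], [0.3, 0.3], [-0.1, 0.6], [1.5, 1.7], [-1.5, 2.0], [-2.1, -1.7], [0.9, -2.3]]
handle pred crop [[267.3777 261.2554]
 [489.9773 220.156 ]]
[array([0.5477, 0.3135, 0.09  ]), array([0.5327, 0.2813, 0.09  ])]
```

```bash
cat > ov.py <<'E'
from h import *
def overlay(src,n,lines,off,size,f,out):
    a=cv2.imread(src) if isinstance(src,str) else src
    x,y=off;w,h=size
    c=cv2.resize(a[y:y+h,x:x+w],None,fx=f,fy=f,interpolation=cv2.INTER_CUBIC)
    for P,closed,col in lines:
        q=((proj(n,P)-off+.5)*f-.5).round().astype(np.int32)
        cv2.polylines(c,[q],closed,col,1,cv2.LINE_AA)
    cv2.imwrite(out,c)
def rect(x,y,z,cx=0,cy=0): return [[cx+x,cy+y,z],[cx+x,cy-y,z],[cx-x,cy-y,z],[cx-x,cy+y,z]]
def boxlines(p):
    return [(place(p,rect(.067,.102,.045)),True,(0,255,0)),(place(p,rect(.055,.090,.045)),True,(0,255,255)),(place(p,rect(.067,.102,0)),True,(255,0,0)),
     (place(p,[[.067,.058,.045],[.055,.058,.045]]),False,(0,0,255)),(place(p,[[-.067,.058,.045],[-.055,.058,.045]]),False,(0,0,255))]
def winglines(p,a):
    w=place(p,[[0,.058,0]])[0]
    pp=[w[0],w[1],p[2]+a]
    return [(place(pp,rect(.019,.0045,.09)),True,(255,0,255)),(place(pp,rect(.019,.0045,.054)),True,(255,255,0))]
E
python3 - <<'E'
from ov import *
p=[.539,.2408,-.031]
L=boxlines(p)+winglines(p,1.2)
overlay("pics/top0.png","top",L,(115,165),(130,95),6,"pics/o1.png")
overlay("pics/scene0.png","scene",L,(130,240),(150,120),5,"pics/o2.png")
q=[.5034,-.228,.1884]
L=[(place(q,rect(.06,.095,.006)),True,(0,255,0)),(place(q,rect(.0235,.008,.006,0,.058)),True,(0,255,0)),(place(q,rect(.005,.037,.046)),True,(0,0,255))]
overlay("pics/top0.png","top",L,(350,190),(115,85),6,"pics/o3.png")
overlay("pics/scene0.png","scene",L,(305,160),(90,70),7,"pics/o4.png")
E
```

```text
(no output)
```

View pics/o1.png

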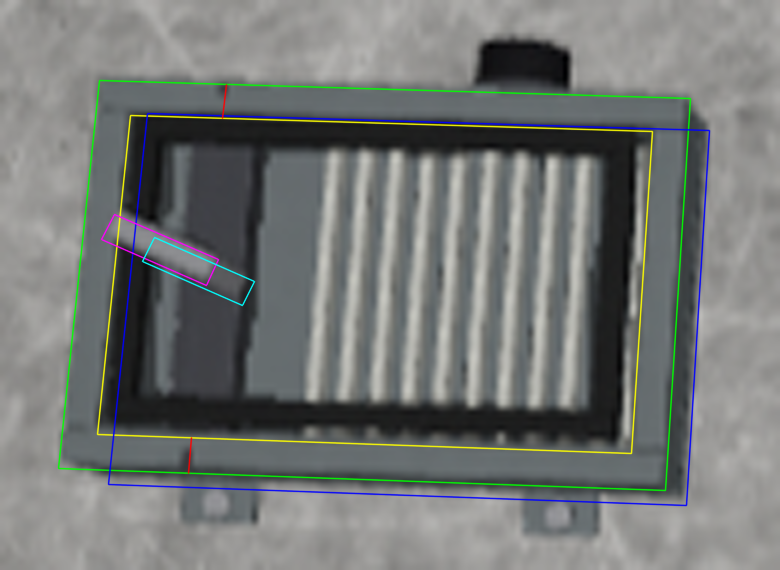

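View pics/o2.png

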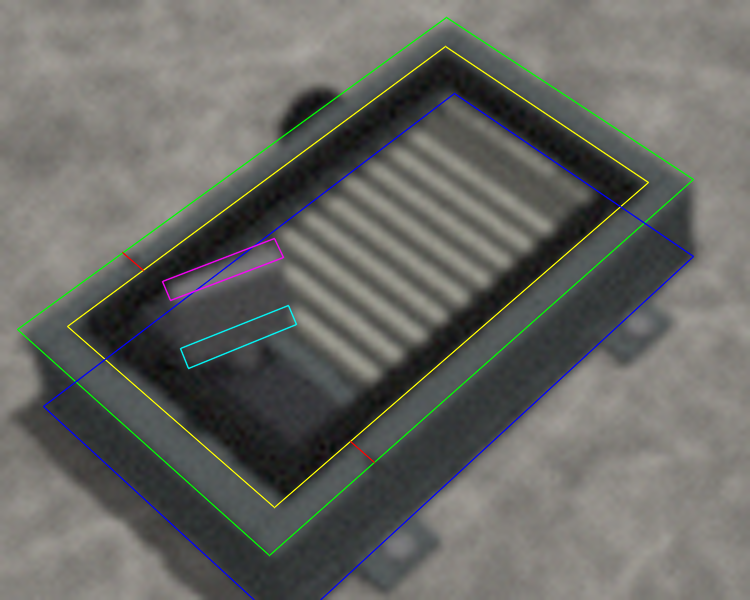

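View pics/o3.png

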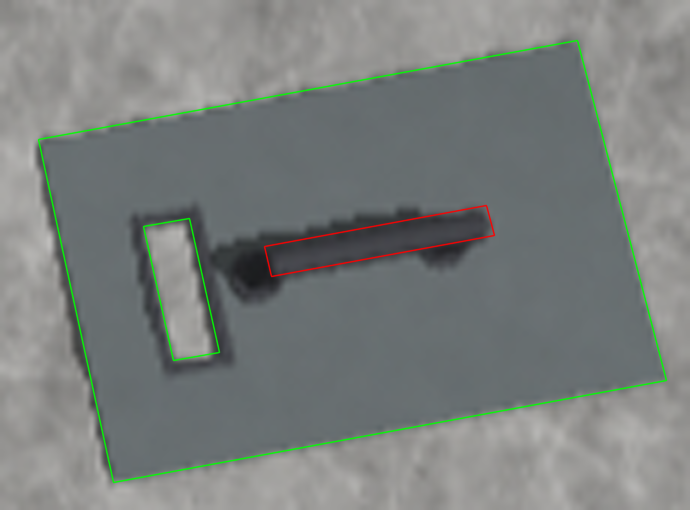

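View pics/o4.png

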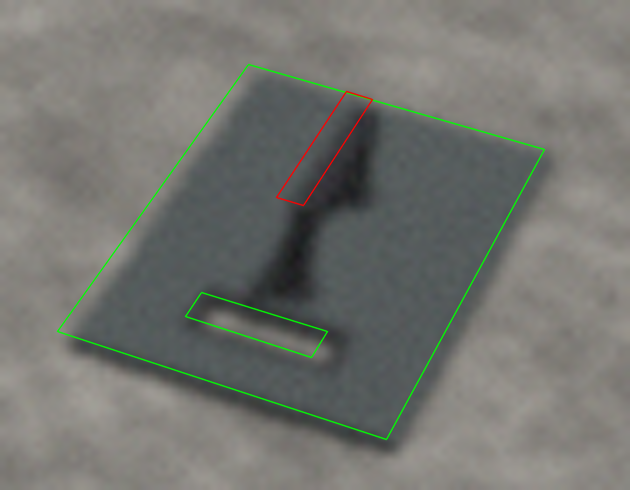

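The overlays agree to 1–2 px in the top picture. The scene picture is off by about 2 px, which is within calibration error. That puts the box at (0.539, 0.241, yaw -0.03), the wing at (0.541, 0.299) turned about 1.17, and the panel at (0.503, -0.228, yaw 0.188). I'll move over the wing first, turning the jaws to match the blade.

Request:
step_arm:
  plan:
    - [[0.016,0.039,0],[0,0,10.2],1]
    - [[0.016,0.039,0],[0,0,10.2],1]
    - [[0.016,0.039,0],[0,0,10.2],1]
    - [[0.016,0.039,0],[0,0,10.2],1]
    - [[0.016,0.039,0],[0,0,10.2],1]
    - [[0.016,0.039,0],[0,0,10.2],1]
    - [[0.016,0.039,0],[0,0,10.2],1]
    - [[0.016,0.039,0],[0,0,10.2],1]
    - [[0.016,0.039,0],[0,0,10.2],1]
    - [[0.016,0.039,0],[0,0,10.2],1]
    - [[0.016,0.039,0],[0,0,10.2],1]
    - [[0.016,0.039,0],[0,0,10.2],1]
    - [[0.016,0.039,0],[0,0,10.2],1]
    - [[0.016,0.039,0],[0,0,10.2],1]
    - [[0.016,0.039,0],[0,0,10.2],1]
    - [[0.016,0.039,0],[0,0,10.2],1]
    - [[0.016,0.039,0],[0,0,10.2],1]
    - [[0.016,0.039,0],[0,0,10.2],1]
    - [[0.016,0.039,0],[0,0,10.2],1]
    - [[0.016,0.039,0],[0,0,10.2],1]
  grip_force: 50

```text
clock: 2.6
tool_pos: [0.5155, 0.2404, 0.2498]
tcp_rot: [[-0.001, -0.697, 0.717], [-0.0, 0.717, 0.697], [-1.0, 0.0, -0.001]]
wrist_force: [-0.5, -0.3, 0.3]
opening: 0.0853
```

Request:
step_arm:
  plan:
    - [[0.0125,0.029,-0.03],[0,0,10.7],1]
    - [[0.0125,0.029,-0.03],[0,0,10.7],1]
    - [[0,0,-0.03],[0,0,0],1]
    - [[0,0,0],[0,0,0],1]

```text
clock: 3.1
tool_pos: [0.5379, 0.2965, 0.157]
tcp_rot: [[-0.007, -0.908, 0.418], [-0.003, 0.418, 0.908], [-1.0, 0.005, -0.005]]
wrist_force: [-0.4, -0.5, 0.3]
opening: 0.0856
```

```bash
python3 - <<'E'
from ov import *
p=[.539,.2408,-.031]
a=ctrl.capture("top")[:,:,::-1].copy();b=ctrl.capture("scene")[:,:,::-1].copy()
cv2.imwrite("pics/t1.png",a);cv2.imwrite("pics/s1.png",b)
s=ctrl.read_state();print(s["tool_pos"],s["tcp_rot"],s["clock"])
L=boxlines(p)+winglines(p,1.17)
overlay(a,"top",L,(60,140),(190,140),4,"pics/o5.png")
overlay(b,"scene",L,(100,140),(200,210),3,"pics/o6.png")
E
```

```text
[0.5402 0.2969 0.1607] [[-0.0008 -0.9081  0.4186]
 [-0.0003  0.4186  0.9081]
 [-1.      0.0006 -0.0006]] 3.2
```

View pics/o5.png

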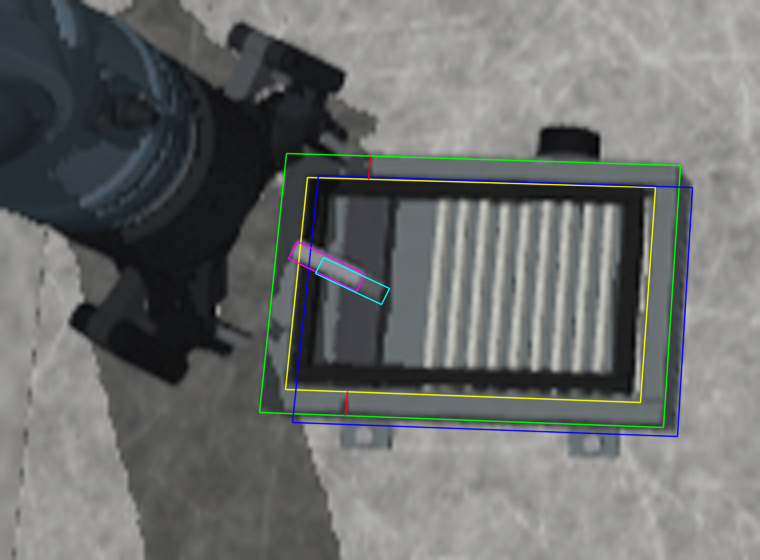

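View pics/o6.png

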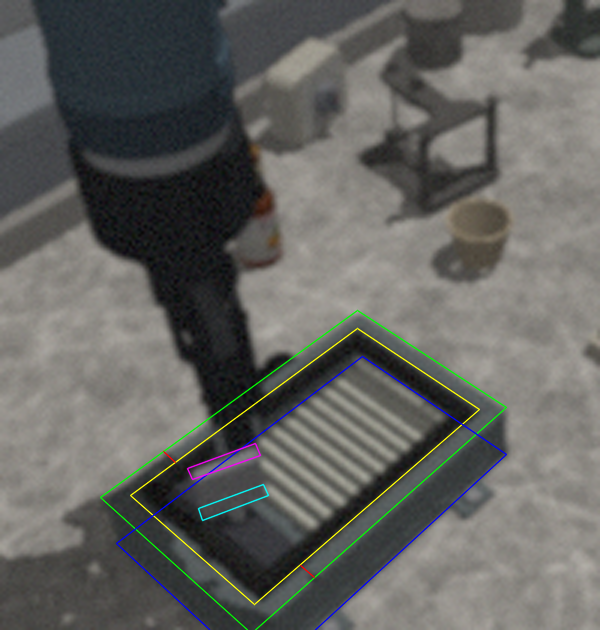

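Request:
step_arm:
  plan:
    - [[0.0,0.002,-0.025],[0,0,0],1]
    - [[0,0,-0.025],[0,0,0],1]
    - [[0,0,-0.018],[0,0,0],1]
    - [[0,0,-0.014],[0,0,0],1]
    - [[0,0,0],[0,0,0],1]
  grip_force: 25

```text
clock: 3.82
tool_pos: [0.5403, 0.2989, 0.0784]
tcp_rot: [[-0.001, -0.908, 0.419], [-0.0, 0.419, 0.908], [-1.0, 0.0, -0.0]]
wrist_force: [0.3, -0.5, -0.0]
opening: 0.0855
```

```bash
python3 - <<'E'
from ov import *
p=[.539,.2408,-.031]
a=ctrl.capture("top")[:,:,::-1].copy();b=ctrl.capture("scene")[:,:,::-1].copy()
s=ctrl.read_state();print(s["tool_pos"],s["wrist_force"],s["clock"])
c=s["tool_pos"];j=s["tcp_rot"][:,1]
L=[([c+j*.0425-[0,0,.006],c-j*.0425-[0,0,.006]],False,(0,0,255))]
overlay(a,"top",L,(60,140),(190,140),4,"pics/o7.png")
overlay(b,"scene",L,(130,220),(150,120),5,"pics/o8.png")
E
```

```text
[0.5412 0.2994 0.0795] [0.6172 0.792  0.3918] 3.925
```

View pics/o7.png

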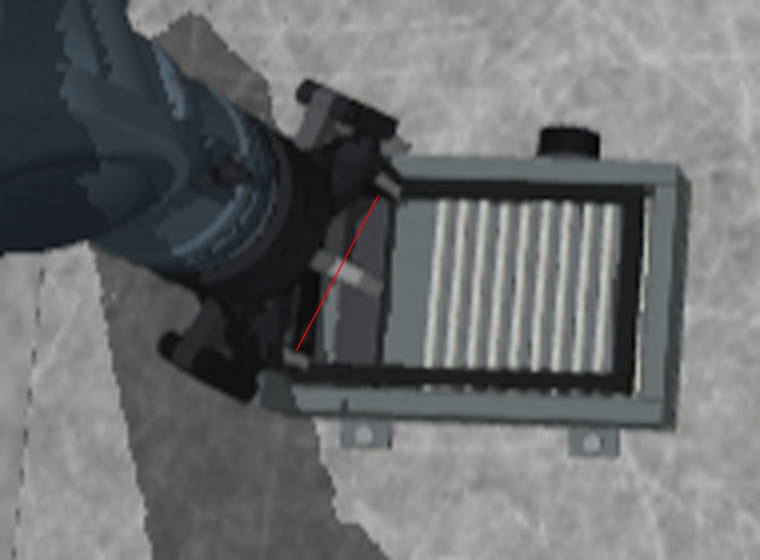

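View pics/o8.png

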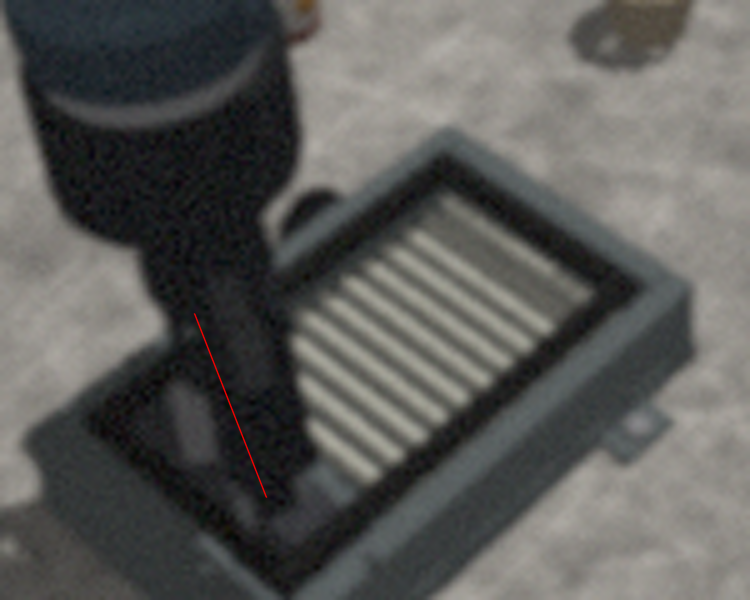

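The blade, at about (345,275) in the enlarged top view, lies between the fingers and the red jaw line crosses it near its middle. I'll close on it.

Request:
step_arm:
  plan:
    - [[0,0,0],[0,0,0],0]
    - [[0,0,0],[0,0,0],0]
    - [[0,0,0],[0,0,0],0]
    - [[0,0,0],[0,0,0],0]
    - [[0,0,0],[0,0,0],0]
    - [[0,0,0],[0,0,0],0]

```text
clock: 4.68
tool_pos: [0.541, 0.299, 0.0785]
tcp_rot: [[0.001, -0.908, 0.419], [-0.0, 0.419, 0.908], [-1.0, -0.001, 0.0]]
wrist_force: [2.2, -1.7, 0.1]
opening: 0.0085
```

```bash
python3 - <<'E'
from ov import *
for i in range(2):
    a=ctrl.capture("top")
    s=ctrl.read_state();print(s["tool_pos"],s["wrist_force"],s["torque"],s["clock"],s["opening"])
cv2.imwrite("pics/t2.png",cv2.resize(a[140:280,60:250],None,fx=4,fy=4)[:,:,::-1])
E
```

```text
[0.541  0.299  0.0785] [ 2.5288 -1.9975  0.3659] [-0.3309 -0.3899  0.0409] 4.725 0.008672637271549896
[0.541  0.299  0.0785] [ 2.785  -1.4596 -0.0858] [-0.3556 -0.4086  0.0357] 4.775 0.00864968771740752
```

View pics/t2.png

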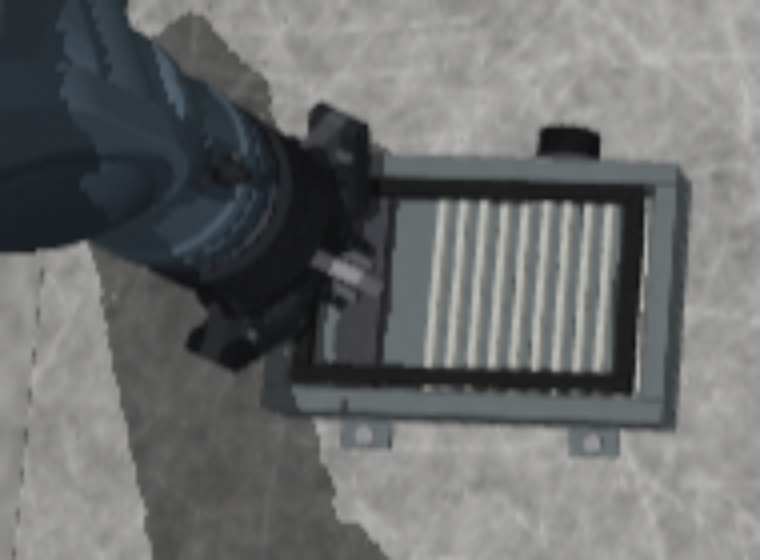

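Request:
step_arm:
  plan:
    - [[0,0,0],[0,0,-7],0]
    - [[0,0,0],[0,0,-7],0]
    - [[0,0,0],[0,0,-7],0]
    - [[0,0,0],[0,0,-7],0]
    - [[0,0,0],[0,0,-7],0]

```text
clock: 5.4
tool_pos: [0.541, 0.299, 0.0785]
tcp_rot: [[0.001, -0.5, 0.866], [-0.0, 0.866, 0.5], [-1.0, -0.001, 0.001]]
wrist_force: [3.5, -1.2, -0.1]
opening: 0.0088
```

Request:
step_arm:
  plan:
    - [[0,0,0],[0,0,-7],0]
    - [[0,0,0],[0,0,-7],0]
    - [[0,0,0],[0,0,-7],0]
    - [[0,0,0],[0,0,-7],0]
    - [[0,0,0],[0,0,-4],0]
    - [[0,0,0],[0,0,0],0]

```text
clock: 6.15
tool_pos: [0.5409, 0.2991, 0.0785]
tcp_rot: [[0.001, 0.03, 1.0], [0.0, 1.0, -0.03], [-1.0, 0.0, 0.001]]
wrist_force: [3.3, -1.4, 0.1]
opening: 0.0086
```

```bash
python3 - <<'E'
from ov import *
for i in range(2):
    a=ctrl.capture("top")
    s=ctrl.read_state();print(s["tool_pos"],s["tcp_rot"][:,1],s["wrist_force"],s["torque"],s["clock"],s["opening"])
cv2.imwrite("pics/t3.png",cv2.resize(a[140:280,60:250],None,fx=4,fy=4)[:,:,::-1])
E
```

```text
[0.5409 0.2991 0.0785] [0.0294 0.9996 0.0001] [ 3.1112 -1.5859 -0.0036] [-0.2717 -0.4941 -0.0994] 6.2 0.008438904609075518
[0.5409 0.2992 0.0785] [0.0294 0.9996 0.0001] [ 3.1509 -1.0903 -0.9697] [-0.1799 -0.4993 -0.0781] 6.25 0.008230433261807996
```

View pics/t3.png

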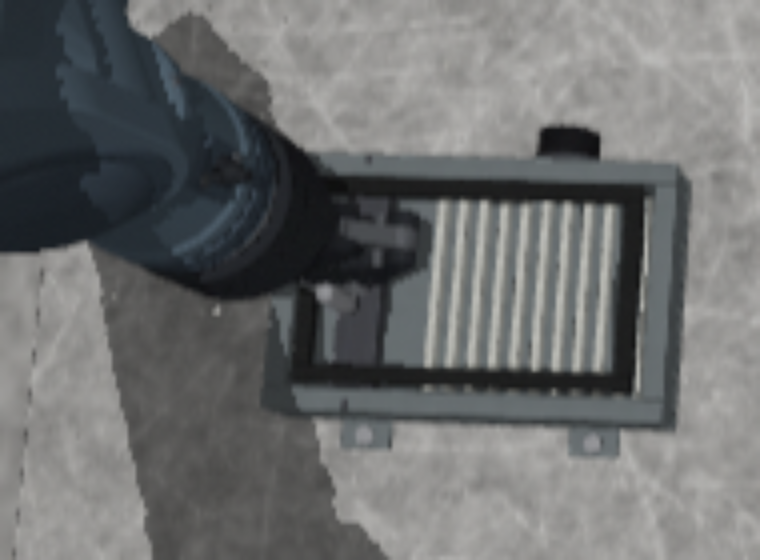

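Request:
step_arm:
  plan:
    - [[0,0,0],[0,0,0],0.6]
    - [[0,0,0],[0,0,0],0.6]
    - [[0,0,0],[0,0,0],0.6]
    - [[0,0,0],[0,0,0],0.6]
    - [[0,0,0.02],[0,0,0],0.6]
    - [[0,0,0.04],[0,0,0],0.6]
    - [[0,0,0.06],[0,0,0],0.8]
    - [[0,0,0.05],[0,0,0],1]
    - [[-0.003,-0.044,0],[0,0,-6.5],1]
    - [[-0.003,-0.044,0],[0,0,-6.5],1]
    - [[-0.003,-0.044,0],[0,0,-6.5],1]
    - [[-0.003,-0.044,0],[0,0,-6.5],1]
    - [[-0.003,-0.044,0],[0,0,-6.5],1]
    - [[-0.003,-0.044,0],[0,0,-6.5],1]
    - [[-0.003,-0.044,0],[0,0,-6.5],1]
    - [[-0.003,-0.044,0],[0,0,-6.5],1]
    - [[-0.003,-0.044,0],[0,0,-6.5],1]
    - [[-0.003,-0.044,0],[0,0,-6.5],1]
    - [[-0.003,-0.044,0],[0,0,-6.5],1]
    - [[-0.005,-0.043,0],[0,0,-6],1]

```text
clock: 8.75
tool_pos: [0.5022, -0.2292, 0.2484]
tcp_rot: [[0.0, 0.983, 0.183], [0.0, 0.183, -0.983], [-1.0, 0.0, 0.0]]
wrist_force: [0.8, -0.5, -0.3]
opening: 0.0856
```

```bash
python3 - <<'E'
from ov import *
a=ctrl.capture("top")[:,:,::-1].copy();b=ctrl.capture("scene")[:,:,::-1].copy()
cv2.imwrite("pics/t4.png",a);cv2.imwrite("pics/s4.png",b)
s=ctrl.read_state();print(s["tool_pos"],s["tcp_rot"],s["clock"],s["wrist_force"])
p=[.539,.2408,-.0295]
L=boxlines(p)+winglines(p,0)
overlay(a,"top",L,(115,165),(130,95),6,"pics/o9.png")
overlay(b,"scene",L,(130,240),(150,120),5,"pics/o10.png")
E
```

```text
[ 0.502  -0.2316  0.2481] [[ 0.0002  0.9835  0.1812]
 [-0.0015  0.1812 -0.9835]
 [-1.     -0.0001  0.0015]] 8.85 [0.9553 1.1667 0.8511]
```

View pics/o9.png

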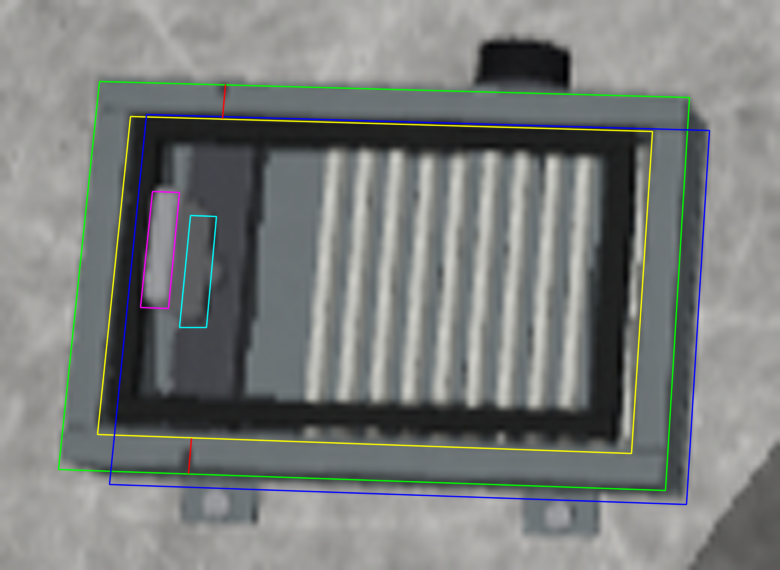

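View pics/o10.png

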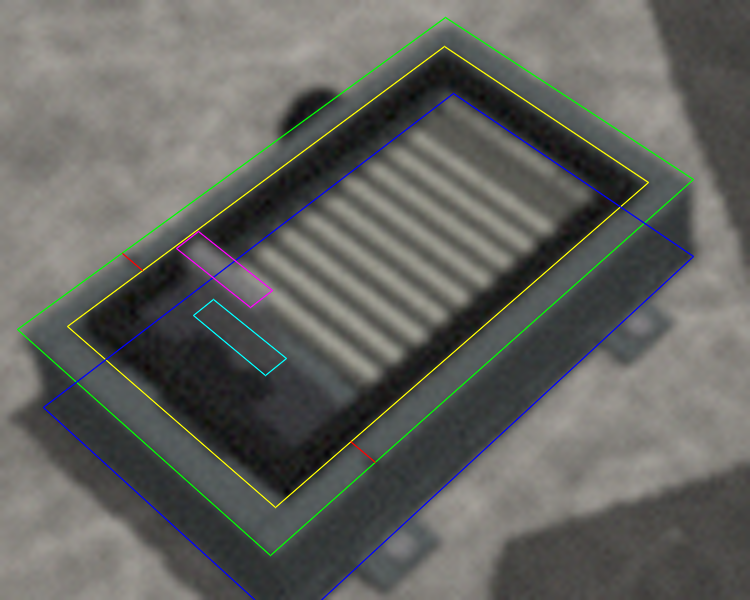

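View pics/t4.png

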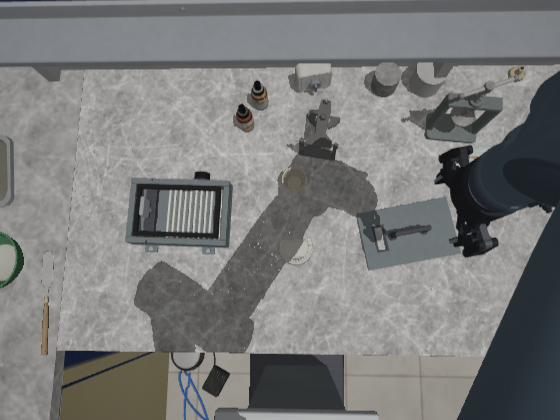

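View pics/s4.png

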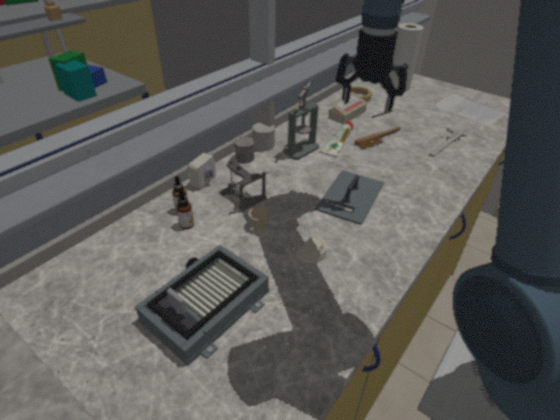

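The wing now matches the overlay at angle 0, at about (160,250) in the enlarged top view, in line with the ticks. I'll lower towards the handle.

Request:
step_arm:
  plan:
    - [[0,0,-0.04],[0,0,0],1]
    - [[0,0,-0.05],[0,0,0],1]
    - [[0,0,-0.03],[0,0,0],1]
    - [[0,0,-0.02],[0,0,0],1]
    - [[0,0,0],[0,0,0],1]
    - [[0,0,0],[0,0,0],1]

```text
clock: 9.6
tool_pos: [0.503, -0.2277, 0.1093]
tcp_rot: [[0.001, 0.982, 0.188], [-0.0, 0.188, -0.982], [-1.0, 0.001, 0.001]]
wrist_force: [0.5, -0.1, 0.5]
opening: 0.0858
```

```bash
python3 - <<'E'
from ov import *
a=ctrl.capture("top")[:,:,::-1].copy();b=ctrl.capture("scene")[:,:,::-1].copy()
s=ctrl.read_state();print(s["tool_pos"],s["tcp_rot"],s["clock"],s["wrist_force"])
q=[.5034,-.228,.1884]
c=s["tool_pos"];j=s["tcp_rot"][:,1]
L=[([c+j*.0425-[0,0,.006],c-j*.0425-[0,0,.006]],False,(0,0,255))]
overlay(a,"top",L,(350,150),(130,130),5,"pics/o11.png")
overlay(b,"scene",L,(290,100),(120,130),5,"pics/o12.png")
E
```

```text
[ 0.5034 -0.2281  0.1097] [[ 0.0022  0.9823  0.1873]
 [-0.0012  0.1873 -0.9823]
 [-1.      0.002   0.0016]] 9.7 [0.2361 0.298  0.856 ]
```

View pics/o11.png

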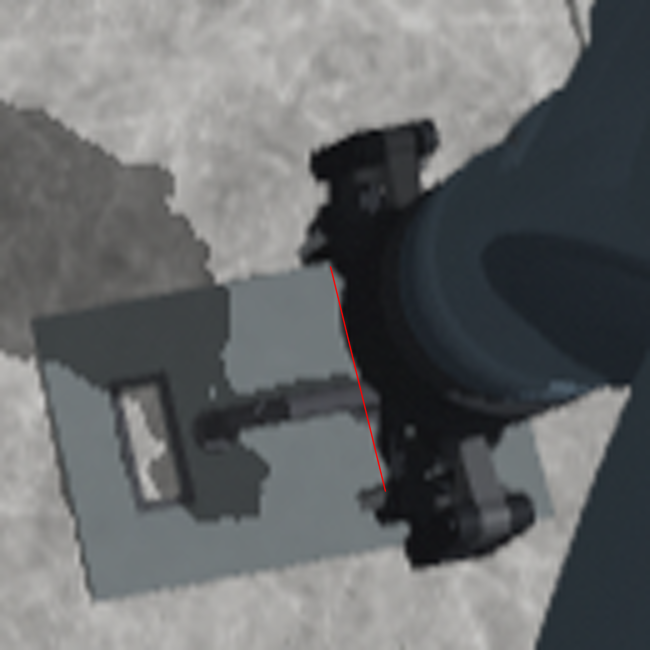

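View pics/o12.png

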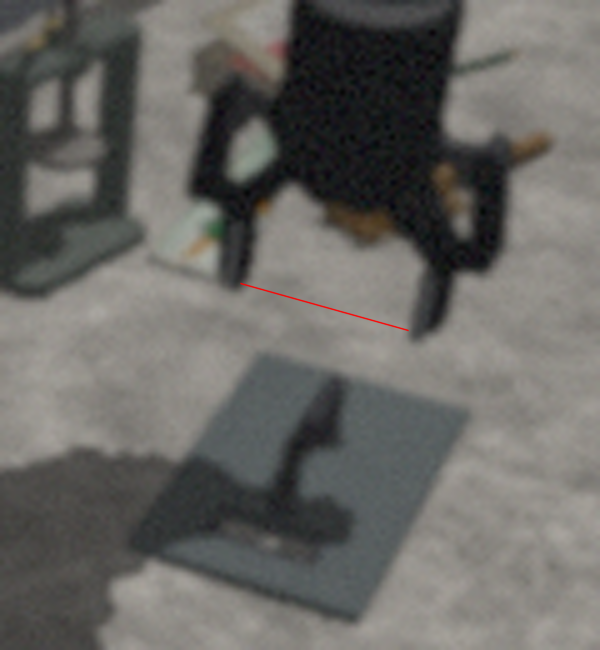

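Request:
step_arm:
  plan:
    - [[0,0,-0.025],[0,0,0],1]
    - [[0,0,-0.025],[0,0,0],1]
    - [[0,0,-0.0195],[0,0,0],1]
    - [[0,0,0],[0,0,0],1]
    - [[0,0,0],[0,0,0],1]
  grip_force: 60

```text
clock: 10.32
tool_pos: [0.5034, -0.2283, 0.0401]
tcp_rot: [[0.002, 0.982, 0.187], [-0.001, 0.187, -0.982], [-1.0, 0.002, 0.001]]
wrist_force: [-0.7, -0.4, 0.1]
opening: 0.0853
```

```bash
python3 - <<'E'
from ov import *
a=ctrl.capture("top")[:,:,::-1].copy();b=ctrl.capture("scene")[:,:,::-1].copy()
s=ctrl.read_state();print(s["tool_pos"],s["tcp_rot"],s["clock"],s["wrist_force"])
q=[.5034,-.228,.1884]
c=s["tool_pos"];j=s["tcp_rot"][:,1]
L=[([c+j*.0425-[0,0,.006],c-j*.0425-[0,0,.006]],False,(0,0,255))]
overlay(a,"top",L,(350,150),(130,130),5,"pics/o13.png")
overlay(b,"scene",L,(300,110),(100,120),6,"pics/o14.png")
E
```

```text
[ 0.5035 -0.2284  0.0402] [[ 0.0023  0.9824  0.1869]
 [-0.0013  0.1869 -0.9824]
 [-1.      0.002   0.0017]] 10.425 [0.0224 0.0734 0.0772]
```

View pics/o13.png

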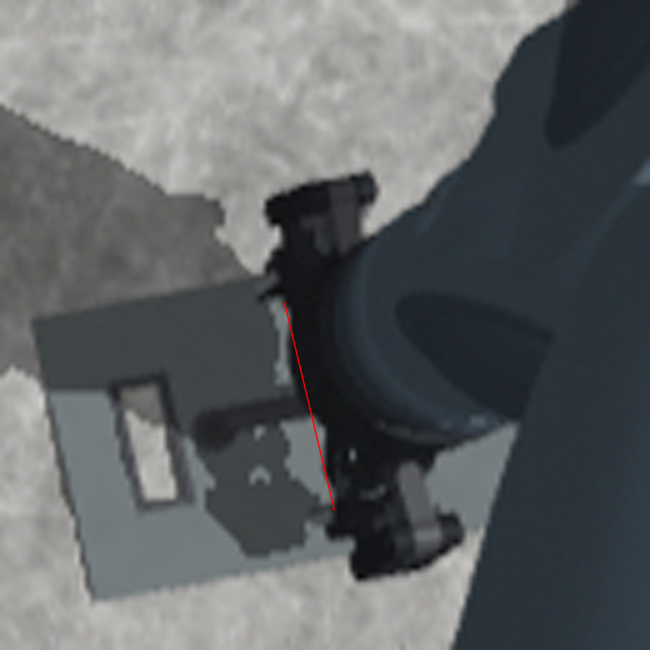

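View pics/o14.png

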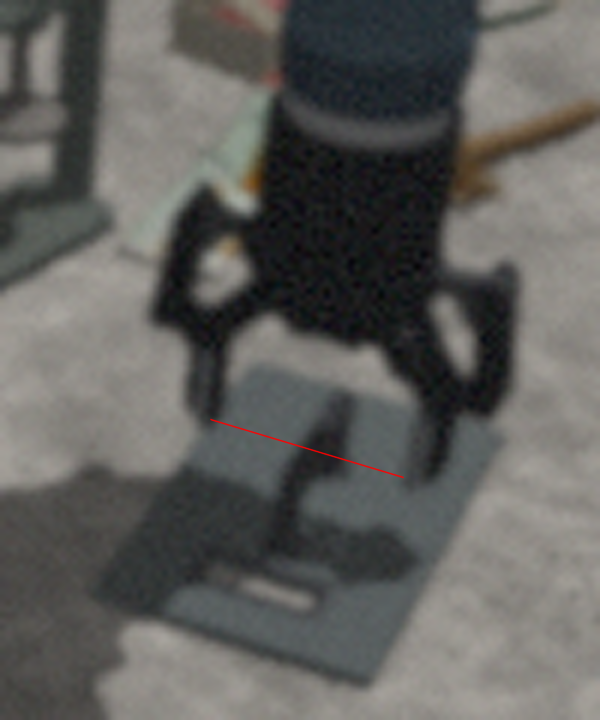

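The handle lies between the jaws. The 2 px scene offset shows up on the fingers too, so it is a bias of that camera and the top-camera poses hold. I'll grip.

Request:
step_arm:
  plan:
    - [[0,0,0],[0,0,0],0]
    - [[0,0,0],[0,0,0],0]
    - [[0,0,0],[0,0,0],0]
    - [[0,0,0],[0,0,0],0]
    - [[0,0,0],[0,0,0],0]
    - [[0,0,0],[0,0,0],0]
  grip_force: 80

```text
clock: 11.18
tool_pos: [0.5024, -0.2278, 0.039]
tcp_rot: [[0.0, 0.982, 0.187], [-0.0, 0.187, -0.982], [-1.0, 0.0, 0.0]]
wrist_force: [-0.5, 0.4, 2.8]
opening: 0.0088
```

Request:
step_arm:
  plan:
    - [[0,0,0.005],[0,0,0],0]
    - [[0,0,0.01],[0,0,0],0]
    - [[0,0,0.015],[0,0,0],0]
    - [[0,0,0.02],[0,0,0],0]
    - [[0,0,0],[0,0,0],0]
    - [[0,0,0],[0,0,0],0]

```text
clock: 11.92
tool_pos: [0.5024, -0.2278, 0.0888]
tcp_rot: [[0.0, 0.982, 0.187], [-0.0, 0.187, -0.982], [-1.0, 0.0, 0.0]]
wrist_force: [0.9, -0.8, -3.0]
opening: 0.0086
```

```bash
python3 - <<'E'
from ov import *
a=ctrl.capture("top")[:,:,::-1].copy();b=ctrl.capture("scene")[:,:,::-1].copy()
cv2.imwrite("pics/t5.png",a)
s=ctrl.read_state();print(s["tool_pos"],s["tcp_rot"],s["clock"],s["wrist_force"],s["torque"],s["opening"])
c=s["tool_pos"];j=s["tcp_rot"][:,1];q=[c[0],c[1],np.arctan2(j[1],j[0])]
z=c[2]-.04+.006
L=[(place(q,rect(.06,.095,z)),True,(0,255,0)),(place(q,rect(.0235,.008,z,0,.058)),True,(0,255,0))]
overlay(a,"top",L,(350,180),(130,100),6,"pics/o15.png")
overlay(b,"scene",L,(300,110),(100,120),6,"pics/o16.png")
E
```

```text
[ 0.5018 -0.2274  0.088 ] [[-0.0012  0.9824  0.1868]
 [ 0.0008  0.1868 -0.9824]
 [-1.     -0.0011 -0.001 ]] 12.025 [-1.5867  0.4578 -2.9571] [-0.0486 -0.0419  0.0122] 0.008328424685457393
```

View pics/o15.png

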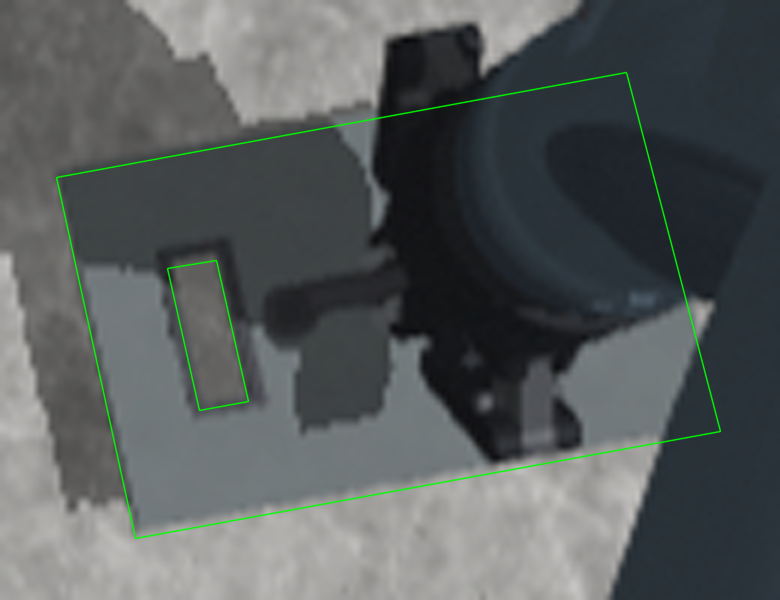

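View pics/o16.png

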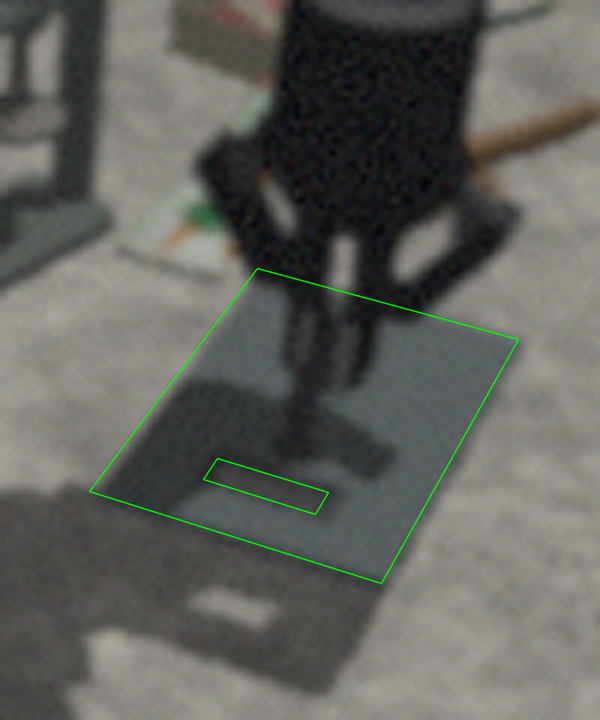

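Lift is clean: wrist force is about 3 N and the panel is level. It looks about 1–2 mm towards +x of the TCP. I'll carry it high to a hover over the box and measure there.

Request:
step_arm:
  plan:
    - [[0,0,0.03],[0,0,0],0]
    - [[0,0,0.04],[0,0,0],0]
    - [[0,0,0.03],[0,0,0],0]
    - [[0.002,0.02,0],[0,0,-1],0]
    - [[0.003,0.04,0],[0,0,-1],0]
    - [[0.003,0.04,0],[0,0,-1],0]
    - [[0.003,0.04,0],[0,0,-1],0]
    - [[0.003,0.04,0],[0,0,-1],0]
    - [[0.003,0.04,0],[0,0,-1],0]
    - [[0.003,0.04,0],[0,0,-1],0]
    - [[0.003,0.04,0],[0,0,-1],0]
    - [[0.003,0.04,0],[0,0,-1],0]
    - [[0.003,0.04,0],[0,0,-1],0]
    - [[0.003,0.04,0],[0,0,-1],0]
    - [[0.003,0.03,0],[0,0,-1],0]
    - [[0,0.019,0],[0,0,-0.5],0]
    - [[0,0,-0.02],[0,0,0],0]
    - [[0,0,0],[0,0,0],0]
    - [[0,0,0],[0,0,0],0]

```text
clock: 14.4
tool_pos: [0.5372, 0.2409, 0.1687]
tcp_rot: [[-0.001, 1.0, -0.031], [-0.0, -0.031, -1.0], [-1.0, -0.001, 0.0]]
wrist_force: [-1.0, 0.5, -2.2]
opening: 0.0084
```

```bash
cat > look.py <<'E'
from ov import *
import sys
k=sys.argv[1]
a=ctrl.capture("top")[:,:,::-1].copy();b=ctrl.capture("scene")[:,:,::-1].copy()
cv2.imwrite(f"pics/t{k}.png",a);cv2.imwrite(f"pics/s{k}.png",b)
s=ctrl.read_state();print(s["tool_pos"],s["tcp_rot"],s["clock"],s["wrist_force"],s["torque"],s["opening"])
c=s["tool_pos"];j=s["tcp_rot"][:,1];q=[c[0],c[1],np.arctan2(j[1],j[0])];print(q)
z=c[2]-.04+.006
L=[(place(q,rect(.06,.095,z)),True,(0,255,0)),(place(q,rect(.0235,.008,z,0,.058)),True,(0,255,0))]
L+=winglines([.5392,.2411,-.0295],0)[:1]
overlay(a,"top",L,(80,160),(160,110),5,f"pics/ot{k}.png")
overlay(b,"scene",L,(110,160),(180,190),3.5 and 4 if 0 else 3,f"pics/os{k}.png")
E
python3 look.py 20
```

```text
[0.5378 0.241  0.1694] [[ 0.0008  0.9995 -0.0308]
 [ 0.0002 -0.0308 -0.9995]
 [-1.      0.0008 -0.0002]] 14.5 [ 0.4789 -0.3946 -2.7023] [ 0.0219  0.0059 -0.0049] 0.008476277857791422
[np.float64(0.5378268768112565), np.float64(0.240967963394488), np.float64(-0.030755350127386824)]
```

View pics/ot20.png

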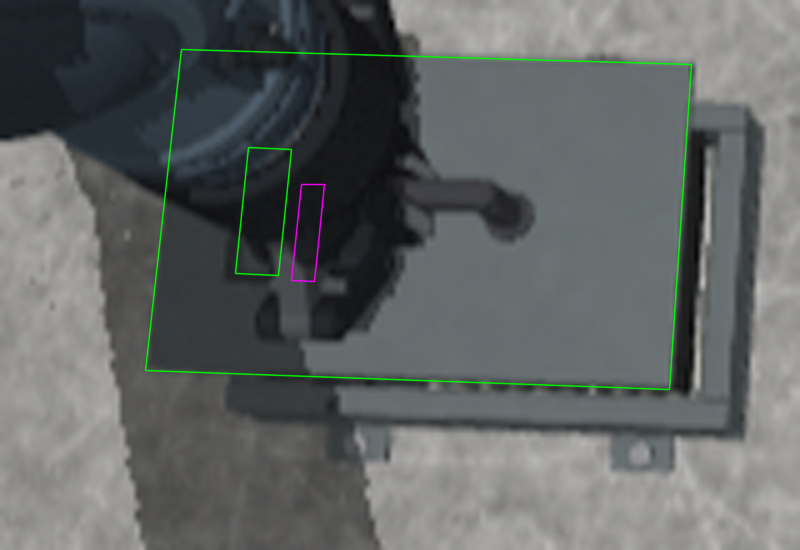

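View pics/os20.png

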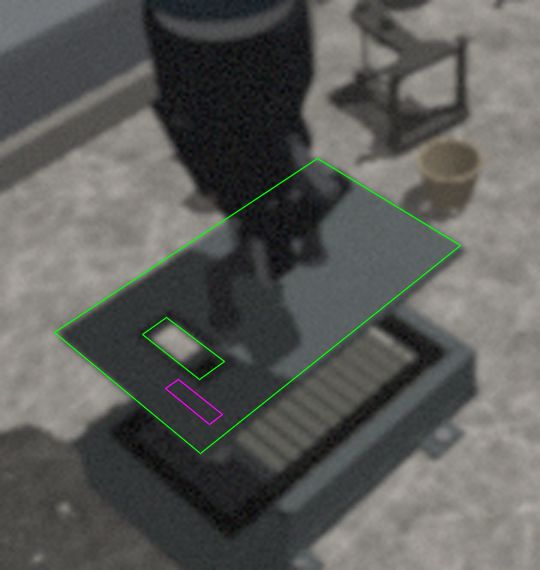

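The panel edges match the TCP-based outline within about 1 px, and the slot sits over the wing line. I'll lower to just above the wing and check again.

Request:
step_arm:
  plan:
    - [[0.001,0,-0.01],[0,0,0.1],0]
    - [[0,0,-0.014],[0,0,0],0]
    - [[0,0,-0.007],[0,0,0],0]
    - [[0,0,0],[0,0,0],0]

```text
clock: 15.0
tool_pos: [0.5375, 0.2409, 0.1366]
tcp_rot: [[-0.002, 1.0, -0.028], [-0.001, -0.028, -1.0], [-1.0, -0.002, 0.001]]
wrist_force: [0.1, 0.1, -3.5]
opening: 0.0086
```

```bash
python3 look.py 21; python3 - <<'E'
import cv2
a=cv2.imread("pics/s21.png")
cv2.imwrite("pics/s21c.png",cv2.resize(a[230:350,110:270],None,fx=5,fy=5,interpolation=cv2.INTER_CUBIC))
E
```

```text
[0.5384 0.2412 0.1378] [[-0.0001  0.9996 -0.0284]
 [-0.0001 -0.0284 -0.9996]
 [-1.     -0.0001  0.0001]] 15.1 [ 0.2415 -0.5503 -3.3449] [ 0.0225 -0.0114 -0.0232] 0.008420213268221325
[np.float64(0.5384268467848015), np.float64(0.2411934057279433), np.float64(-0.028436132859997448)]
```

View pics/ot21.png

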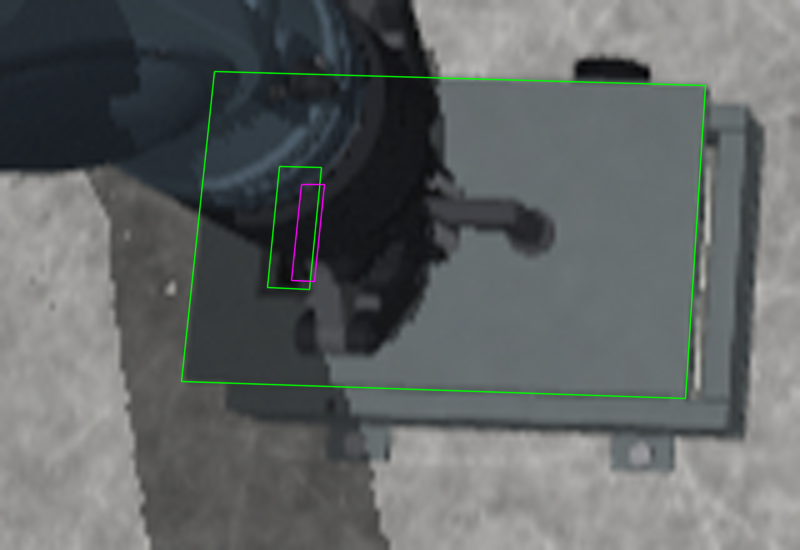

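View pics/s21c.png

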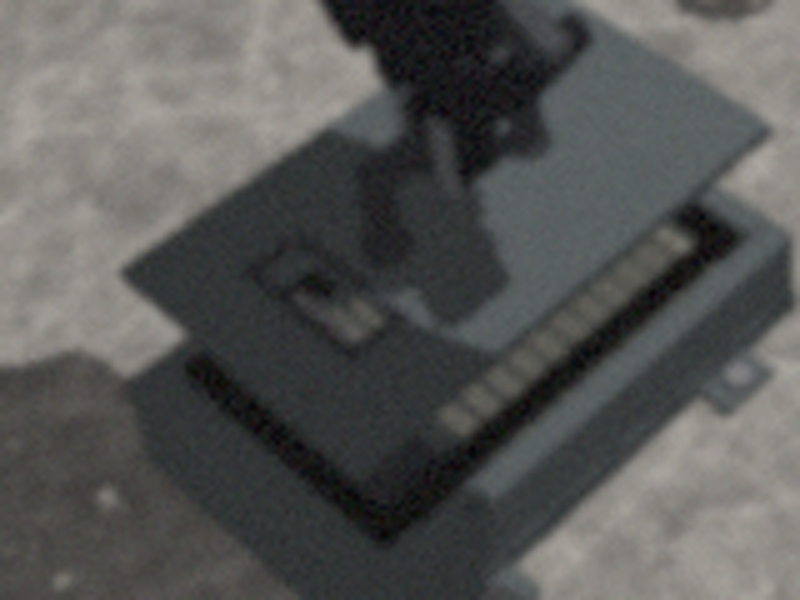

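Request:
step_arm:
  plan:
    - [[0,0,-0.006],[0,0,0],0]
    - [[0,0,-0.006],[0,0,0],0]
    - [[0,0,-0.005],[0,0,0],0]
    - [[0,0,0],[0,0,0],0]

```text
clock: 15.6
tool_pos: [0.5379, 0.241, 0.1201]
tcp_rot: [[-0.001, 1.0, -0.028], [-0.0, -0.028, -1.0], [-1.0, -0.001, 0.0]]
wrist_force: [-0.3, -0.4, -1.8]
opening: 0.0087
```

```bash
python3 look.py 22; python3 - <<'E'
import cv2
a=cv2.imread("pics/s22.png")
cv2.imwrite("pics/s22c.png",cv2.resize(a[230:350,110:270],None,fx=5,fy=5,interpolation=cv2.INTER_CUBIC))
E
```

```text
[0.5384 0.2412 0.1208] [[ 0.      0.9996 -0.0284]
 [-0.     -0.0284 -0.9996]
 [-1.      0.      0.    ]] 15.7 [-0.4277 -0.8706 -3.9654] [-0.0387 -0.0504 -0.0583] 0.008542176704707916
[np.float64(0.5384303627366014), np.float64(0.24120085322243612), np.float64(-0.028432063091089615)]
```

View pics/s22c.png

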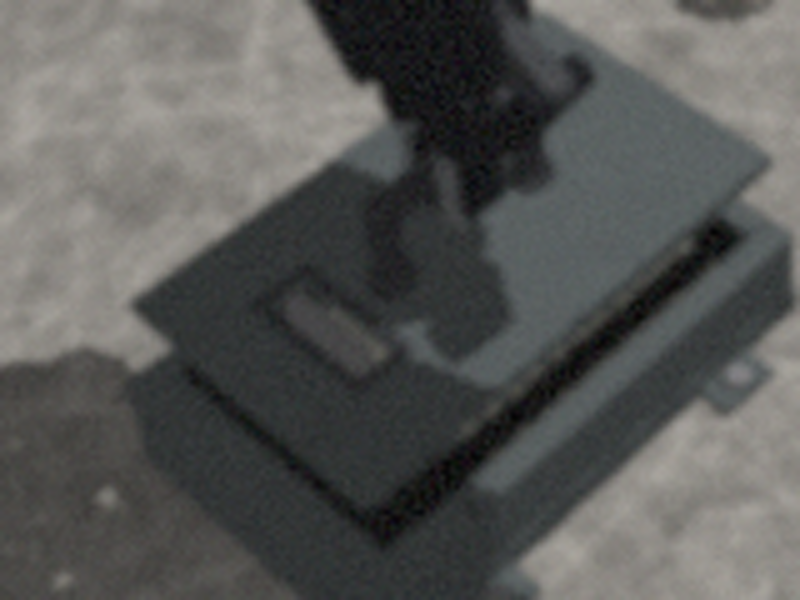

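The wing's top shows inside the slot at about (335,330) in this crop, and there is no side force. I'll go on down.

Request:
step_arm:
  plan:
    - [[0,0,-0.006],[0,0,0],0]
    - [[0,0,-0.006],[0,0,0],0]
    - [[0,0,-0.006],[0,0,0],0]
    - [[0,0,-0.005],[0,0,0],0]
    - [[0,0,0],[0,0,0],0]
    - [[0,0,0],[0,0,0],0]

```text
clock: 16.45
tool_pos: [0.5386, 0.2412, 0.0979]
tcp_rot: [[0.0, 1.0, -0.028], [0.0, -0.028, -1.0], [-1.0, 0.0, -0.0]]
wrist_force: [0.9, 0.3, -2.4]
opening: 0.0087
```

Request:
step_arm:
  plan:
    - [[0,0,-0.003],[0,0,0],0]
    - [[0,0,-0.003],[0,0,0],0]
    - [[0,0,-0.003],[0,0,0],0]
    - [[0,0,0],[0,0,0],0]
    - [[0,0,0],[0,0,0],0]
  grip_force: 100

```text
clock: 17.08
tool_pos: [0.5385, 0.2412, 0.0894]
tcp_rot: [[0.0, 1.0, -0.028], [0.0, -0.028, -1.0], [-1.0, 0.0, -0.0]]
wrist_force: [-2.4, -0.9, 2.5]
opening: 0.0082
```

```bash
python3 look.py 23; python3 - <<'E'
import cv2
a=cv2.imread("pics/s23.png")
cv2.imwrite("pics/s23c.png",cv2.resize(a[230:350,110:270],None,fx=5,fy=5,interpolation=cv2.INTER_CUBIC))
E
```

```text
[0.5385 0.2412 0.0892] [[ 0.0004  0.9996 -0.0284]
 [ 0.0001 -0.0284 -0.9996]
 [-1.      0.0004 -0.0001]] 17.175 [-1.4068 -0.9215  2.7541] [-0.0823  0.3939  0.0273] 0.008188837701749689
[np.float64(0.5384981032957409), np.float64(0.24122859192714544), np.float64(-0.028403708802941716)]
```

View pics/s23c.png

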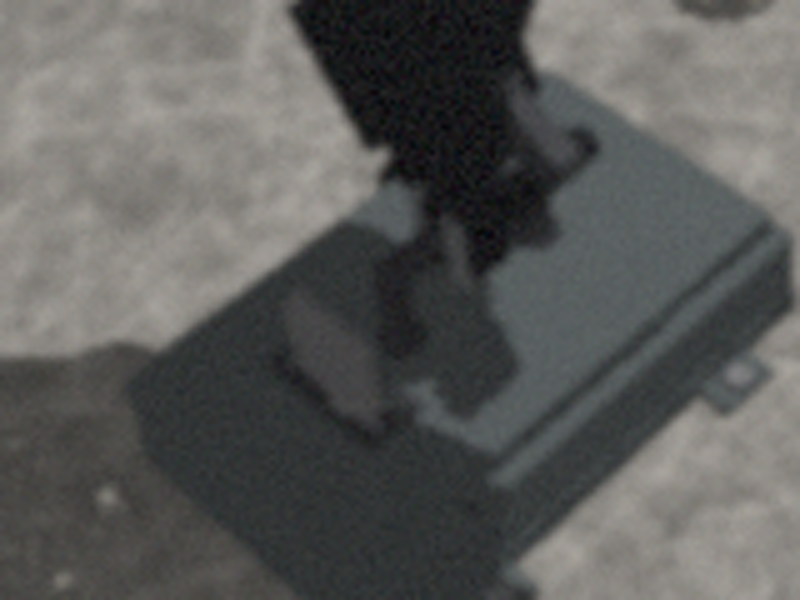

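View pics/ot23.png

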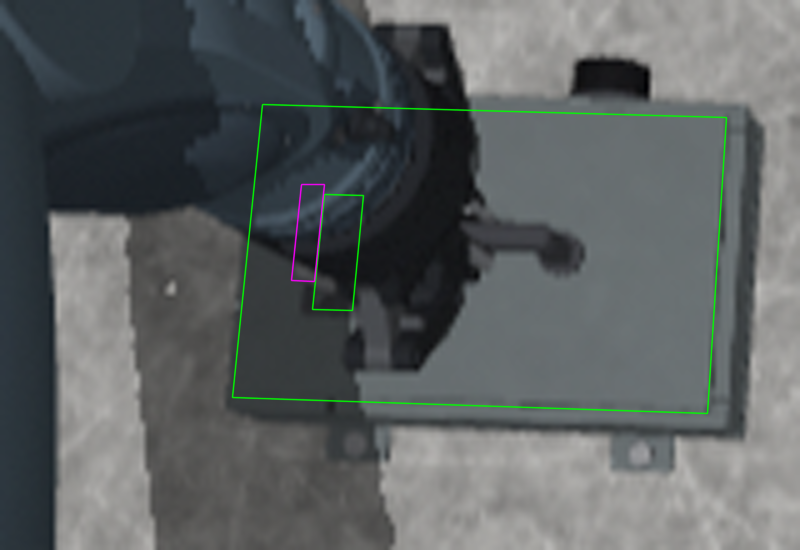

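The panel rests on the seal, with the force gone from -2.5 to +2.7 N. I'll press down gradually.

Request:
step_arm:
  plan:
    - [[0,0,-0.001],[0,0,0],0]
    - [[0,0,-0.001],[0,0,0],0]
    - [[0,0,-0.001],[0,0,0],0]
    - [[0,0,0],[0,0,0],0]
    - [[0,0,0],[0,0,0],0]

```text
clock: 17.8
tool_pos: [0.5385, 0.2412, 0.0862]
tcp_rot: [[0.0, 1.0, -0.028], [0.0, -0.028, -1.0], [-1.0, 0.0, -0.0]]
wrist_force: [-2.6, -1.1, 6.3]
opening: 0.0079
```

Request:
step_arm:
  plan:
    - [[0,0,-0.001],[0,0,0],0]
    - [[0,0,-0.001],[0,0,0],0]
    - [[0,0,0],[0,0,0],0]
    - [[0,0,0],[0,0,0],0]

```text
clock: 18.3
tool_pos: [0.5385, 0.2412, 0.0845]
tcp_rot: [[0.001, 1.0, -0.028], [0.0, -0.028, -1.0], [-1.0, 0.001, -0.0]]
wrist_force: [-2.8, -1.9, 7.7]
opening: 0.0081
```

Request:
step_arm:
  plan:
    - [[0,0,-0.001],[0,0,0],0]
    - [[0,0,0],[0,0,0],0]
    - [[0,0,0],[0,0,0],0]

```text
clock: 18.68
tool_pos: [0.5385, 0.2412, 0.084]
tcp_rot: [[0.001, 1.0, -0.028], [0.0, -0.028, -1.0], [-1.0, 0.001, -0.0]]
wrist_force: [-4.9, -1.7, 11.0]
opening: 0.0081
```

Request:
step_arm:
  plan:
    - [[0,0,-0.001],[0,0,0],0]
    - [[0,0,0],[0,0,0],0]
    - [[0,0,0],[0,0,0],0]

```text
clock: 19.05
tool_pos: [0.5385, 0.2412, 0.084]
tcp_rot: [[0.001, 1.0, -0.028], [0.0, -0.028, -1.0], [-1.0, 0.001, -0.0]]
wrist_force: [-7.8, -2.3, 18.4]
opening: 0.0083
```

```bash
python3 look.py 24; python3 - <<'E'
import cv2
a=cv2.imread("pics/s24.png")
cv2.imwrite("pics/s24c.png",cv2.resize(a[230:350,110:270],None,fx=5,fy=5,interpolation=cv2.INTER_CUBIC))
E
```

```text
[0.5386 0.2412 0.084 ] [[ 0.0014  0.9996 -0.0284]
 [ 0.0003 -0.0284 -0.9996]
 [-1.      0.0014 -0.0003]] 19.15 [-7.1971 -1.5631 17.5619] [-0.5327  1.369   0.0234] 0.008190524820518809
[np.float64(0.5385521380849316), np.float64(0.24123231211614476), np.float64(-0.028399710884840734)]
```

View pics/s24c.png

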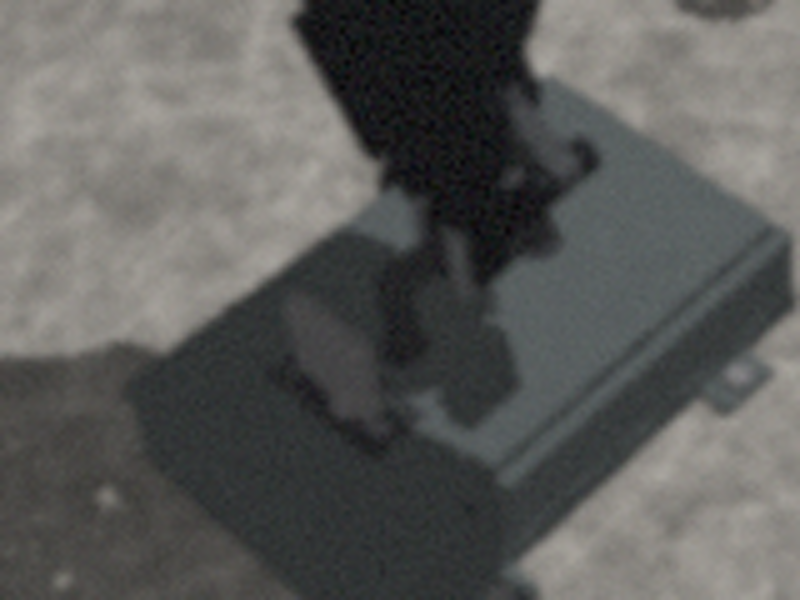

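View pics/ot24.png

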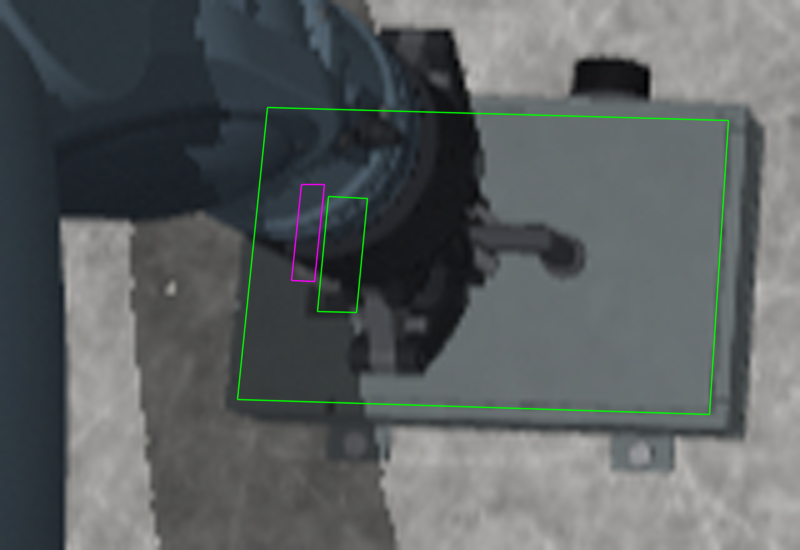

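View pics/s24.png

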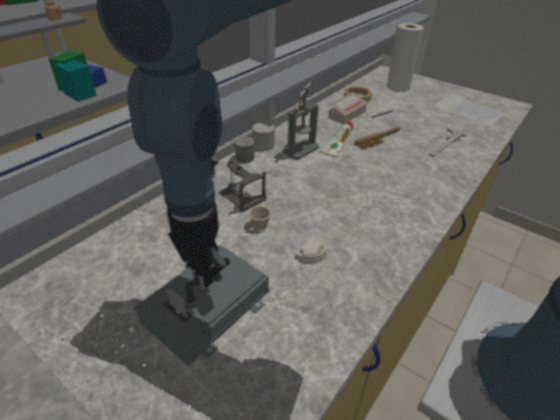

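It's seated: z stopped at 0.084 m while the force climbs. The grip sits about 1 mm below the handle's centre, so this corresponds to 85 mm. I'll relieve the side load by 1 mm and press slightly more for margin.

Request:
step_arm:
  plan:
    - [[-0.001,0,0],[0,0,0],0]
    - [[0,0,-0.0005],[0,0,0],0]
    - [[0,0,0],[0,0,0],0]
    - [[0,0,0],[0,0,0],0]
    - [[0,0,0],[0,0,0],0]

```text
clock: 19.77
tool_pos: [0.5385, 0.2412, 0.084]
tcp_rot: [[0.003, 1.0, -0.029], [0.0, -0.029, -1.0], [-1.0, 0.003, -0.0]]
wrist_force: [-5.4, -3.9, 18.9]
opening: 0.0079
```

```bash
python3 look.py 25
```

```text
[0.5385 0.2412 0.084 ] [[ 0.0034  0.9996 -0.0285]
 [ 0.0002 -0.0285 -0.9996]
 [-1.      0.0034 -0.0003]] 19.875 [-5.0434 -2.8414 18.6898] [-0.5574  1.1936 -0.008 ] 0.007757068541537976
[np.float64(0.5385393155803747), np.float64(0.24124230857276985), np.float64(-0.028553991877298786)]
```

```bash
python3 - <<'E'
import cv2,numpy as np
a=cv2.imread("pics/top0.png",0);b=cv2.imread("pics/t25.png",0)
for n,(x,y,w,h) in dict(cast=(272,228,50,42),cruc=(272,162,42,36)).items():
    t=a[y+6:y+h-6,x+6:x+w-6]; r=cv2.matchTemplate(b[y:y+h,x:x+w],t,cv2.TM_CCOEFF_NORMED);print(n,cv2.minMaxLoc(r))
E
cp pics/t25.png pics/x.png; python3 -c "
import cv2;a=cv2.imread('pics/t25.png');cv2.imwrite('pics/t25c.png',cv2.resize(a[160:280,110:330],None,fx=3.5,fy=3.5,interpolation=cv2.INTER_CUBIC))"
```

```text
cast (0.013355428352952003, 0.9996176958084106, (12, 0), (6, 6))
cruc (-0.13188716769218445, 0.9997984766960144, (0, 11), (6, 6))
```

View pics/t25c.png

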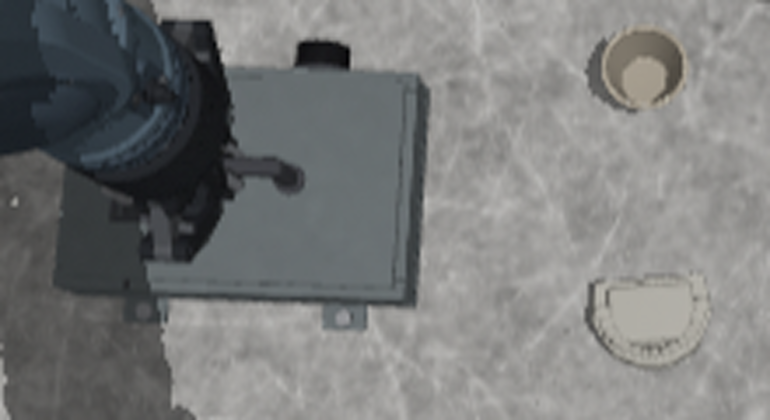

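The panel lies flat and even inside the rim, and the cast and crucible haven't moved. Handing in.

```bash
python3 -c "
from workcell import ctrl
print(ctrl.finish_job());s=ctrl.read_state();print(s['clock'],s['tool_pos'],s['wrist_force'])"
```

```text
the job is handed in; nothing more can be done
None
the job is handed in; nothing more can be done
```

The wing is in line with the ticks, and the panel is over it and pressed flat on the frame. I handed the job in at about 20 s, still gripping and pushing down.

**What I did:** I gripped the wing and turned it about 67° until it stood across the box. I then took the panel by its handle, lowered it over the wing onto the seal and pressed it down.

**Last checks:**
- **Wing:** after the turn its blade matched the expected outline at 0 in the pictures. It later showed inside the slot with no side force on the way down.
- **Seating:** the tool stopped at z = 0.084 m while the force rose to about 19 N, twice the roughly 9 N the seal needs. The nominal height is 85 mm; the tool also read about 1 mm low (0.039 m against 40 mm) when it took the handle, so this counts as seated.
- **Cast and crucible:** neither moved, by image matching to the pixel.

**What disagreed:**
- The scene camera read about 2 px off the top camera, so I trusted the top camera and the arm.
- A side force of about 5 N and a tool tilt of about 0.003 rad remained at the end.

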